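# Fit the suction nozzle to the fume extractor's quick coupler

## Robot

A 6-joint arm with a two-finger parallel gripper is mounted at the origin on the work surface. World frame = base frame: x ahead of the robot, y to its left, z up, the work surface at z = 0. Lengths are in m, angles in rad, forces in N, time in s.
With the tool pointing down it reaches from about 0.375 to 0.9 m from the base axis. Payload 3.1 kg.
Tool frame: the origin (TCP) lies midway between the tips of the shut fingers; the grasp point (between the pads) lies 19 mm behind it; x points along the fingers, y is the direction in which the jaws open and shut, and the axes are right-handed (so a half turn about x gives the same grasp; the last joint's range is limited). The gripper opens to 87 mm and grips with 3 to 60 N. Pads are 19 mm wide; open, the fingers measure 117 mm over their backs; the gripper's body (75 mm by 190 mm) begins 51 mm behind the grasp point.
Start: joints at [-1.393, 0.527, 1.433, -0, 1.181, -0.178], TCP at [0.218, -0.586, 0.223] pointing down, gripper open.
Joint ranges: [-3.08, 3.08], [-0.75, 2.2], [0.22, 2.44], [-1.43, 4.57], [0, 2.65], [-2.85, 2.85]. Speed limits (rad/s): [2.79, 2.79, 3.14, 3.14, 3.14, 3.14].

## Interface

Orientations are given as a unit quaternion [x, y, z, w].
In Python, from rig import get_obs, imaging, robot gives the robot as it stands.
- The arm moves only by the shell command python3 -m inch 'ROWS' [FORCE]. ROWS is JSON, a list of rows, each a list of 3 entries, a list of its own where there are three numbers: the finger opening in mm, from 0 to 87, then the shift along the tool's x, y, z in mm, then the turn, a rotation vector about the tool's x, y, z in degrees. In form: [[grip, [dx, dy, dz], [wx, wy, wz]], ...]. A call has 1 to 12 rows; each row shifts and turns the pose as measured when the row begins, along the tool's axes as they then stand; what a row does not reach is not made up. A row lasts 1/8 s, in which the tool goes at most 62.5 mm and 10.7 degrees, less where a joint would pass 70% of its speed; a pose out of reach is approached as far as the arm can. A call with a gripper value outside its range is refused whole. The fingers move at their own pace and stop on an object; FORCE is the grip in N (left out, the last holds). Time passes only in rows, so rows that do not move let the fingers close. It gives the time, the measured TCP pose, the force and the opening at its end, in the units of the state.
- get_obs(): the state, without advancing time (a new reading comes with each control period).
- imaging.camera(name): name is "scene" or "top" or "wrist"; returns the picture (420x560x3 uint8, red, green, blue); there is no depth.
- imaging.camera_params(name): a dict with "camera_matrix" (3x3 intrinsics, pixels), "xyz" and "rotation" of the camera in the world. Camera axes: x right, y down, z forward; pixel columns grow to the right and rows downward; lengths in m; the calibration is good to about 2 mm. A picture is of the moment at which its call begins: read the wrist's pose just before it. camera_params takes no time and is no camera call; for the wrist camera it gives the pose at the moment of the call.
- robot.hand_in(): hands the job in, once; it reports no verdict.
Trained networks look in the newest picture that a camera, given by its name, has taken for a name from the list of things; names that differ only in an ending like _2 or _b are one class to them, and where a whole thing is asked for, a point or a joint stands for the part that bears it (a point fixed in the world has none). Each returns a list of dicts, best first, with "confidence" (0 to 1); they miss things now and then, are a little off and sometimes report something else, mostly with a low value. They report only what shows in the picture. A call takes as long as a camera call. They do not tell look-alikes from the thing itself.
- imaging.cut_out(camera, target): "pixels" (420x560 bool, what is visible of it) and "box" ([centre column, centre row, width, height] in pixels, round what is visible of it).
- imaging.tip_of(camera, target): "pixel" ([column, row] in pixels: a listed point, or the origin of a listed thing).
The state is a dict: "time": time; "q": joint angles; "joint_velocities": joint speeds; "joint_torque": joint torques, N m; "position": TCP position; "tool_rot": TCP orientation; "ft_force": force on the tool from outside, world axes, zero at the start; "moment": the same for the moment, N m; "grip_width": finger opening in m.
Only numpy, scipy, OpenCV 4.12 (cv2) and the standard library are available. Lean on these libraries where they do the work, as an engineer would, in place of code of your own. Each camera call takes 0.05 s, during which the arm holds its last target. There are 200 camera calls.

## Task

Fit the orange-gripped suction nozzle to the fume extractor's quick coupler: pull the brass sleeve back until it latches and let go of it, then take the nozzle from its cradle and push its steel plug fully home in the coupler, so that the sleeve springs forward and locks it. Let go of the nozzle, and leave the opened phone and its loose screen where they lie.

Things in the scene. Friction and masses are not known exactly. Their poses are not given: they have to be found in the camera images.
- mouth (a point): Centre of the coupler's mouth, on the bore axis, in the plane of the mouth's face, 83 mm above the table. Axes: x level along the bore, into the port (the plug goes in along +x), z up. The mouth tapers from 33 mm to a 23.5 mm bore in 8 mm; bore 52 mm deep. Two jaws 18 to 24 mm inside bar the bore while the sleeve is forward and open when it is pulled back.
- coupler: Fume extractor port with its quick coupler, fixed to the bench: grey box (85 x 80 mm, top 105 mm high) on a dark plate; a level steel tube of 36 mm diameter stands 85 mm out of its front, a brass sleeve round its free end. Origin: underside, straight below the mouth (80 mm); axes as the mouth's. Sleeve, jaws and latch belong to it.
- sleeve (a joint): How far the brass sleeve is pulled back, m: 0 forward (home), 0.016 hard stop, along the mouth's +x. Spring 5 N at home, 9 N at the stop. Past 0.013 it latches and stays back (at about 0.013) when let go. A plug pushed home then trips the latch in its last 1 to 2 mm (up to 10 N) and the sleeve springs forward by itself, its jaws closing in the plug's groove.
- sleeve_grip (a point): Middle of the brass sleeve, on its axis, moving with it; axes as the mouth's; 25 mm behind the mouth's plane when the sleeve is forward. The sleeve is a bobbin 46 mm long: waist of 40 mm diameter and 32 mm length between two rims of 48 mm diameter, 7 mm long each. Sleeve forward: 37 mm free between it and the grey box.
- nozzle: Loose suction nozzle, round, 164 mm, about 0.18 kg. Origin on its axis at the front face of the brass shoulder, which meets the mouth; +x along the plug, roll does not matter. Steel plug 22 mm dia, x 0 to 52 mm (last 8 mm chamfered to 16, groove at 14 to 26); shoulder 38 dia, x -8 to 0; orange grip 30 dia, x -72 to -8, hold it at -36; funnel to 50 dia at x -112.
- cradle: Cradle in which the nozzle lies level, fixed to the bench: black plate 150 x 56 x 8 mm with two aluminium V supports 8 mm wide. Origin: centre of its underside; x along the nozzle. The nozzle's axis lies 55 mm above it (58 mm above the table), its origin at x = 30 mm; the supports stand at x = 65 and -36 mm. The nozzle lifts straight up.
- phone: Opened phone lying on the blue mat between cradle and port, 148 x 72 x 10 mm (long side along its x); origin at the centre of its underside. To be left where it is.
- screen: Loose phone screen, white-edged black glass, lying on the mat at the far side, 146 x 70 x 5 mm; origin at the centre of its underside. To be left where it is.
There are look-alikes about, which are no part of the job. Leave any red look-alike of the nozzle alone.

How it is judged:
On the way:
1. the sleeve is pulled back, latched, and let go (value of joint sleeve above 0.011 m and contact force between coupler and the fingers below 0.2 N), for 0.3 s.
At the end, for the whole second after the job is handed in: The nozzle's plug is in the coupler with its shoulder within 4 mm of the mouth's face, on the bore's axis within 4 mm and 0.12 rad, the sleeve is forward again (within 3 mm of home), and the nozzle is at rest (value of joint sleeve below 0.003 m and x of nozzle in the frame of mouth between -0.004 and 0.003 m and y of nozzle in the frame of mouth between -0.004 and 0.004 m and z of nozzle in the frame of mouth between -0.004 and 0.004 m and angle between the x axis of nozzle and the x axis of mouth, either way round below 0.12 rad and linear speed of nozzle below 0.02 m/s and angular speed of nozzle below 0.2 rad/s); the robot touches nothing.
It fails at once if the phone is shifted by more than 30 mm (distance of phone from where it was at the start of the episode above 0.03 m).
It fails at once if the screen is shifted by more than 30 mm (distance of screen from where it was at the start of the episode above 0.03 m).
It also fails if it takes over 51 s, if anything falls off the work surface, if the arm or the gripper's body presses on something with over 40 N, if the wrist force passes 120 N, or if a joint passes its speed limit or range.

## Working session

There is one attempt and no reset: what is moved stays moved. The work goes in short steps, Python scripts to look and compute and a shell command to move; the robot and the scene stay as the last step left them, time stands still between calls to the robot, and variables do not carry over. Pictures are saved under pics/ and viewed, about 8 in all and at most 12, crops included, and the job is handed in when it is done.

```bash
ls; mkdir -p pics
python3 - <<'E'
from rig import get_obs, imaging, robot
import cv2, numpy as np
for c in ("scene","top"):
    im=imaging.camera(c); cv2.imwrite(f"pics/{c}0.png",im[:,:,::-1])
    p=imaging.camera_params(c); print(c,np.round(p["xyz"],3),np.round(p["rotation"],3).tolist(),np.round(p["camera_matrix"],1).tolist())
    for t in ("mouth","sleeve_grip","coupler","nozzle","cradle","phone","screen"):
        print(t,[(np.round(d["pixel"],1).tolist(),round(d["confidence"],2)) for d in imaging.tip_of(c,t)])
o=get_obs(); print(o)
E
```

```text
pics
scene [ 0.975 -0.559  1.094] [0.858, 0.429, -0.131, -0.249] [[410.8, 0.0, 276.1], [0.0, 410.8, 208.6], [0.0, 0.0, 1.0]]
mouth [([366.3, 168.0], 0.73), ([267.1, 250.8], 0.34)]
sleeve_grip [([373.1, 161.6], 0.45)]
coupler [([362.3, 178.6], 0.65)]
nozzle [([276.1, 240.9], 0.84), ([201.7, 184.1], 0.8), ([142.3, 283.9], 0.79)]
cradle [([268.1, 252.0], 0.77)]
phone [([325.5, 188.5], 0.84)]
screen [([380.2, 250.8], 0.71)]
top [ 0.252 -0.191  1.394] [0.709, -0.702, 0.046, -0.048] [[498.5, 0.0, 281.1], [0.0, 498.5, 217.0], [0.0, 0.0, 1.0]]
mouth [([159.2, 189.0], 0.74)]
sleeve_grip [([153.4, 189.4], 0.67)]
coupler [([163.9, 196.6], 0.63)]
nozzle [([296.0, 184.5], 0.73), ([428.8, 235.2], 0.71)]
cradle [([307.4, 186.7], 0.71)]
phone [([207.7, 215.7], 0.75), ([215.2, 125.3], 0.15)]
screen [([216.1, 122.4], 0.6)]
{'time': 0.8, 'q': array([-1.39250814e+00,  5.27453024e-01,  1.43267267e+00, -1.86702194e-05,
        1.18138682e+00, -1.78485919e-01]), 'joint_velocities': array([-8.34447894e-04, -1.38947163e-03,  5.77236379e-05, -6.57414510e-04,
       -4.66546277e-05,  8.87318038e-04]), 'joint_torque': array([ 4.51726437e-04, -4.39947796e+01, -1.76978946e+01,  6.34124293e-02,
        5.02458494e-02, -7.73229800e-06]), 'position': array([ 0.21831374, -0.585629  ,  0.22258601]), 'tool_rot': array([-0.69587927, -0.12544489,  0.69589149, -0.12550156]), 'ft_force': array([ 0.69286559, -0.2349278 , -0.47593001]), 'moment': array([-0.05367262,  0.00495124, -0.03244398]), 'grip_width': 0.08684428411520602}
```

Run:
```python
import cv2,numpy as np
a=cv2.imread("pics/scene0.png")[100:320,90:450];b=cv2.imread("pics/top0.png")[80:280,100:460]
a=cv2.resize(a,(480,293),interpolation=3)
cv2.imwrite("pics/both.png",np.vstack([cv2.resize(cv2.imread("pics/scene0.png")[110:310,100:460],(540,300)),cv2.resize(b,(540,300))]))
```

```text
(no output)
```

View pics/both.png

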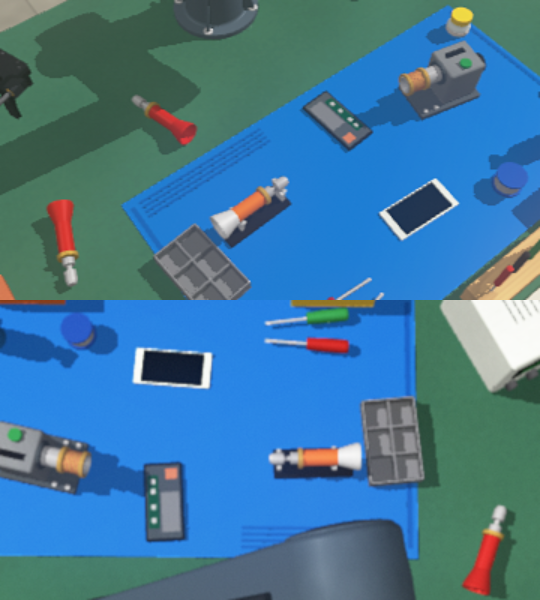

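```bash
cat > h.py <<'E'
import numpy as np, cv2
from rig import get_obs, imaging, robot
from scipy.spatial.transform import Rotation as R
def par(c):
    p=imaging.camera_params(c); r=np.array(p["rotation"],float)
    r=R.from_quat(r).as_matrix() if r.size==4 else r
    return np.array(p["camera_matrix"]),np.array(p["xyz"]),r
def ray(c,px):
    K,t,r=par(c) if isinstance(c,str) else c
    d=r@np.linalg.solve(K,[px[0],px[1],1]); return t,d/np.linalg.norm(d)
def onz(c,px,z):
    t,d=ray(c,px); return t+d*(z-t[2])/d[2]
def proj(c,P):
    K,t,r=par(c) if isinstance(c,str) else c
    q=K@(r.T@(np.asarray(P)-t)); return q[:2]/q[2]
E
python3 - <<'E'
from h import *
S,T="scene","top"
for n,z,s,t in [("mouth",.083,(366.3,168),(159.2,189)),("grip",.083,(373.1,161.6),(153.4,189.4)),("coupler",.003,(362.3,178.6),(163.9,196.6)),("nozzle",.058,(276.1,240.9),(296,184.5)),("cradle",.003,(268.1,252),(307.4,186.7)),("phone",.0,(325.5,188.5),(207.7,215.7)),("screen",.0,(380.2,250.8),(216.1,122.4))]:
    print(n,onz(S,s,z).round(4),onz(T,t,z).round(4))
im=imaging.camera("top")
for n,z in (("coupler",.08),("cradle",.01),("nozzle",.058),("phone",.01),("sleeve_grip",.083)):
    for d in imaging.cut_out("top",n)[:2]:
        c,s,a=cv2.minAreaRect(np.argwhere(d["pixels"])[:,::-1].astype(np.float32))
        b=cv2.boxPoints((c,s,a)); P=np.array([onz("top",x,z) for x in b])[:,:2]
        e=np.diff(P,axis=0)[:2]; print(n,d["confidence"],np.round(c,1),P.mean(0).round(4),np.linalg.norm(e,axis=1).round(3),np.degrees(np.arctan2(e[:,1],e[:,0])).round(1))
E
```

```text
mouth [0.4952 0.1344 0.083 ] [0.5    0.1401 0.083 ]
grip [0.4894 0.1691 0.083 ] [0.4987 0.1556 0.083 ]
coupler [0.4818 0.148  0.003 ] [0.4934 0.1461 0.003 ]
nozzle [ 0.5213 -0.2357  0.058 ] [ 0.5208 -0.2264  0.058 ]
cradle [ 0.5129 -0.2596  0.003 ] [ 0.5259 -0.2602  0.003 ]
phone [0.4377 0.0267 0.    ] [0.4404 0.0208 0.    ]
screen [0.7081 0.0089 0.    ] [0.7133 0.0046 0.    ]
coupler 0.9 [123.2 184.5] [0.5122 0.2382] [0.099 0.198] [ -11.4 -104.6]
cradle 0.75 [309.  188.5] [ 0.5194 -0.2644] [0.147 0.055] [-89.4 179.8]
nozzle 0.65 [310. 183.] [ 0.5254 -0.2646] [0.164 0.044] [-89.4 179.7]
nozzle 0.59 [424.6 244.8] [ 0.3603 -0.5726] [0.16  0.044] [ -16.8 -105.3]
phone 0.57 [209.5 214. ] [0.4444 0.0144] [0.076 0.147] [ -89.4 -178.5]
sleeve_grip 0.75 [147.9 187.2] [0.5045 0.1707] [0.04  0.047] [ -10.1 -102.6]
```

```bash
cat >> h.py <<'E'
def down(yaw):  # tool x down, tool y at yaw in the world
    x=np.array([0,0,-1.]); y=np.array([np.cos(np.radians(yaw)),np.sin(np.radians(yaw)),0])
    return np.c_[x,y,np.cross(x,y)]
def go(pos,yaw):
    o=get_obs(); A=R.from_quat(o["tool_rot"]).as_matrix(); B=down(yaw)
    print("t",round(o["time"],2),"pos",o["position"].round(4),"w",round(o["grip_width"]*1e3,1),"F",o["ft_force"].round(1),"q6",o["q"].round(2)[5])
    d=(np.array(pos)-o["position"])*1e3
    print("shift now axes",(A.T@d).round(1),"after turn",(B.T@d).round(1),"turn",np.degrees(R.from_matrix(A.T@B).as_rotvec()).round(1))
E
python3 - <<'E'
from h import *
o=get_obs();A=R.from_quat(o["tool_rot"]).as_matrix();print(A.round(3))
K,t,r=par("wrist");print("cam in tool",(A.T@(t-o["position"])).round(3),(A.T@r).round(3).tolist(),K[0,0])
for yaw in (0,180,-13,167): go((.48,-.25,.26),yaw)
E
```

```text
[[-0.     0.349 -0.937]
 [-0.    -0.937 -0.349]
 [-1.     0.     0.   ]]
cam in tool [-0.161 -0.001 -0.08 ] [[-0.001, -0.288, 0.958], [1.0, -0.001, 0.0], [0.0, 0.958, 0.288]] 323.3823129923509
t 1.1 pos [ 0.2183 -0.5856  0.2225] w 86.9 F [ 0.1  0.4 -0.5] q6 -0.18
shift now axes [ -37.5 -223.1 -362.4] after turn [ -37.5  261.7 -335.6] turn [-69.6   0.   -0. ]
t 1.1 pos [ 0.2183 -0.5856  0.2225] w 86.9 F [ 0.1  0.4 -0.5] q6 -0.18
shift now axes [ -37.5 -223.1 -362.4] after turn [ -37.5 -261.7  335.6] turn [110.4  -0.   -0. ]
t 1.1 pos [ 0.2183 -0.5856  0.2225] w 86.9 F [ 0.1  0.4 -0.5] q6 -0.18
shift now axes [ -37.5 -223.1 -362.4] after turn [ -37.5  179.5 -385.9] turn [-56.6   0.   -0. ]
t 1.1 pos [ 0.2183 -0.5856  0.2225] w 86.9 F [ 0.1  0.4 -0.5] q6 -0.18
shift now axes [ -37.5 -223.1 -362.4] after turn [ -37.5 -179.5  385.9] turn [123.4  -0.   -0. ]
```

```bash
python3 -m inch '[[87,[-5,-30,-50],[0,0,0]],[87,[-5,-30,-50],[0,0,0]],[87,[-5,-30,-50],[0,0,0]],[87,[-5,-30,-50],[0,0,0]],[87,[-5,-30,-50],[0,0,0]],[87,[-5,-30,-50],[0,0,0]],[87,[-5,-30,-50],[0,0,0]],[87,[0,0,0],[-10,0,0]],[87,[0,0,0],[-10,0,0]],[87,[0,0,0],[-10,0,0]],[87,[0,0,0],[-10,0,0]],[87,[0,0,0],[-10,0,0]]]'; python3 -c "
from h import *
go((.50,-.25,.26),0)"
```

```text
time: 2.6
position: [0.4829, -0.2583, 0.2595]
tool_rot: [0.572, 0.413, -0.571, 0.419]
ft_force: [0.5, 0.1, -0.2]
grip_width: 0.0868
t 2.6 pos [ 0.4829 -0.2583  0.2595] w 86.8 F [ 0.5  0.1 -0.2] q6 -0.38
shift now axes [ -0.5  13.8 -13.2] after turn [-0.5 17.1 -8.3] turn [-17.9   0.3  -0.4]
```

```bash
python3 -m inch '[[87,[0,14,-13],[0,0,0]],[87,[0,0,0],[-9,0,0]],[87,[0,0,0],[-9,0,0]],[87,[0,0,0],[0,0,0]]]'
python3 - <<'E'
from h import *
go((.50,-.25,.26),0)
c=par("wrist");im=imaging.camera("wrist");cv2.imwrite("pics/w1.png",im[:,:,::-1])
for n,z in (("nozzle",.058),("cradle",.003)):
    for d in imaging.tip_of("wrist",n): print(n,d["confidence"],np.round(d["pixel"],1),onz(c,d["pixel"],z).round(4))
for d in imaging.cut_out("wrist","nozzle"): print(d["confidence"],d["box"])
hsv=cv2.cvtColor(im,cv2.COLOR_RGB2HSV);print(hsv.shape)
m=cv2.inRange(hsv,(5,140,120),(20,255,255)); 
n,l,s,ce=cv2.connectedComponentsWithStats(m); i=1+s[1:,4].argmax(); print(s[i],ce[i])
# orange grip in the plane of its axis height
P=np.argwhere(l==i)[:,::-1]; W=np.array([onz(c,p,.058) for p in P])[:,:2]
rc=cv2.minAreaRect((W*1e3).astype(np.float32)); print(rc)
E
```

```text
time: 3.1
position: [0.5045, -0.2486, 0.2599]
tool_rot: [0.501, 0.496, -0.5, 0.503]
ft_force: [-0.1, -0.0, -1.2]
grip_width: 0.0869
t 3.1 pos [ 0.5045 -0.2486  0.2599] w 86.9 F [-0.1 -0.  -1.2] q6 -0.66
shift now axes [-0.1 -4.5  1.4] after turn [-0.1 -4.5  1.4] turn [-0.1  0.3 -0.5]
nozzle 0.94 [286.7 168.1] [ 0.5188 -0.2341  0.058 ]
nozzle 0.89 [ 30.5 207.5] [ 0.2206 -0.2794  0.058 ]
cradle 0.56 [283.5 180.6] [ 0.517  -0.2608  0.003 ]
0.93 [61.2, 196.3, 119.0, 52.4]
0.58 [290.1, 193.5, 38.7, 146.2]
(420, 560, 3)
[ 250  339  301   19 4009] [404.59940135 349.57470691]
((677.21240234375, -481.84576416015625), (28.21361541748047, 413.0866394042969), 89.95169830322266)
```

View pics/w1.png

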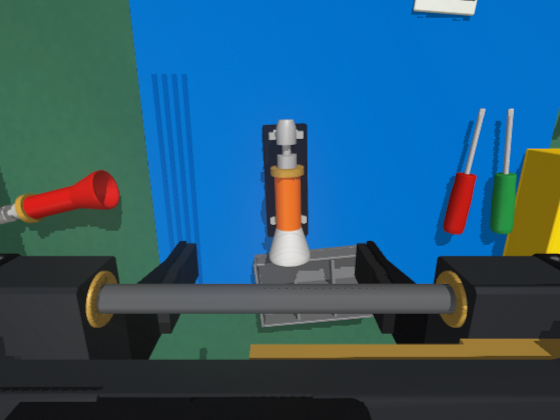

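Run:
```python
from h import *
c=par("wrist");im=cv2.imread("pics/w1.png")
cv2.imwrite("pics/crop1.png",cv2.resize(im[100:280,230:350],(480,720),interpolation=cv2.INTER_CUBIC)[:600])
hsv=cv2.cvtColor(im,cv2.COLOR_BGR2HSV)
m=cv2.inRange(hsv,(5,190,150),(12,255,255)); m[260:]=0
n,l,s,ce=cv2.connectedComponentsWithStats(m); i=1+s[1:,4].argmax(); print(s[i],ce[i])
# per-row mid columns
for r in range(180,230,6):
    k=np.where(l[r]==i)[0]
    if len(k): print(r,k.min(),k.max(),onz(c,((k.min()+k.max())/2,r),.058).round(4))
# predicted pixels for a nominal nozzle
for x in (52,0,-8,-72,-112): print(x,proj(c,(.519,-.2335+x/1e3,.058+ (0))).round(1))
go((.49,.17,.30),-12)
```

```text
[ 277  179   23   51 1096] [288.56751825 203.81021898]
180 282 299 [ 0.5224 -0.2481  0.058 ]
186 277 299 [ 0.5196 -0.2551  0.058 ]
192 278 299 [ 0.5202 -0.2623  0.058 ]
198 278 299 [ 0.5203 -0.2695  0.058 ]
204 278 299 [ 0.5204 -0.2767  0.058 ]
210 278 299 [ 0.5205 -0.2841  0.058 ]
216 278 299 [ 0.5205 -0.2916  0.058 ]
222 279 299 [ 0.5212 -0.2991  0.058 ]
228 279 297 [ 0.5201 -0.3067  0.058 ]
52 [288.2 119.8]
0 [287.7 167.4]
-8 [287.6 174.3]
-72 [287.1 227. ]
-112 [286.8 257.5]
t 3.3 pos [ 0.5038 -0.2489  0.2599] w 87.3 F [-0.1  0.3  0.3] q6 -0.66
shift now axes [ -42.8  -13.6 -418.7] after turn [ -40.1 -100.6 -406.9] turn [12.   0.3 -0.5]
```

View pics/crop1.png

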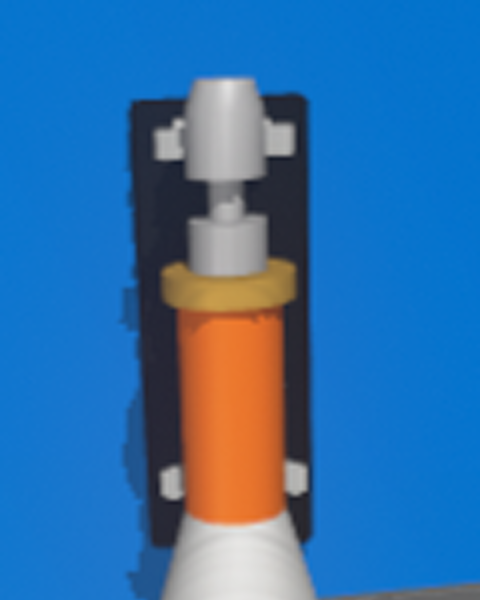

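```bash
python3 -m inch '[[87,[-6,-2,-56],[0,0,0]],[87,[-6,-2,-56],[0,0,0]],[87,[-6,-2,-56],[0,0,0]],[87,[-6,-2,-56],[0,0,0]],[87,[-6,-2,-56],[0,0,0]],[87,[-6,-2,-56],[0,0,0]],[87,[-6,-2,-56],[0,0,0]],[87,[0,0,0],[6,0,0]],[87,[0,0,0],[6,0,0]],[87,[0,0,0],[0,0,0]]]'
python3 - <<'E'
from h import *
go((.50,.16,.28),-12)
c=par("wrist");im=imaging.camera("wrist");cv2.imwrite("pics/w2.png",im[:,:,::-1])
np.savez("w2.npz",K=c[0],t=c[1],r=c[2])
for n,z in (("mouth",.083),("sleeve_grip",.083),("coupler",.003)):
    for d in imaging.tip_of("wrist",n): print(n,d["confidence"],np.round(d["pixel"],1),onz(c,d["pixel"],z).round(4))
    for d in imaging.cut_out("wrist",n): print("   cut",d["confidence"],d["box"])
E
```

```text
time: 4.55
position: [0.4948, 0.1554, 0.3015]
tool_rot: [0.559, 0.432, -0.553, 0.442]
ft_force: [0.6, 0.1, -0.5]
grip_width: 0.0869
t 4.55 pos [0.4948 0.1554 0.3015] w 86.9 F [ 0.6  0.1 -0.5] q6 0.33
shift now axes [21.6  3.6 -5.8] after turn [21.5  4.2 -5.6] turn [-1.6  0.1 -1. ]
mouth 0.56 [279.  184.2] [0.5003 0.1469 0.083 ]
   cut 0.84 [274.9, 97.8, 77.8, 190.8]
sleeve_grip 0.68 [280.  168.2] [0.506  0.1654 0.083 ]
   cut 0.57 [279.2, 169.5, 40.6, 45.6]
coupler 0.69 [277.3 175.2] [0.4988 0.142  0.003 ]
   cut 0.61 [275.8, 98.0, 79.5, 186.7]
```

View pics/w2.png

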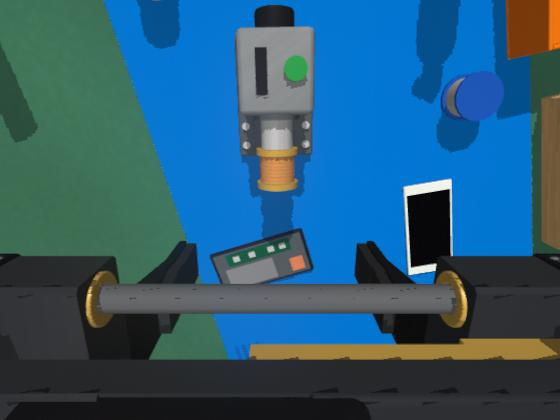

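```bash
cat > fit.py <<'E'
from h import *
import sys
from scipy.optimize import least_squares
im=cv2.imread("pics/w2.png");f=np.load("w2.npz");c=(f["K"],f["t"],f["r"])
hsv=cv2.cvtColor(im,cv2.COLOR_BGR2HSV)
m=cv2.inRange(hsv,(8,90,70),(28,255,255)); m[225:]=0; m[:,:220]=0; m[:,330:]=0
n,l,s,ce=cv2.connectedComponentsWithStats(m);i=1+s[1:,4].argmax();print(s[i],ce[i]);M=l==i
g=cv2.inRange(hsv,(0,0,100),(180,60,255));g[125:]=0
n,l2,s2,_=cv2.connectedComponentsWithStats(g[:, 200:350]);print(s2[1:][s2[1:,4]>300])
th=np.linspace(0,2*np.pi,60)
def sil(p):
    x,y,yaw=p;u=np.array([np.cos(yaw),np.sin(yaw),0]);v=np.array([-u[1],u[0],0])
    I=np.zeros(M.shape,np.float32)
    for a,b,rad in ((2,9,24),(9,41,20),(41,48,24)):
        P=[proj(c,np.array([x,y,.083])+u*k/1e3+(v*np.cos(t)+np.array([0,0,1])*np.sin(t))*rad/1e3) for k in (a,b) for t in th]
        h=cv2.convexHull(np.array(P,np.float32))
        cv2.fillConvexPoly(I,np.round(h*16).astype(np.int32),1,shift=4,lineType=cv2.LINE_AA)
    return I/1
def iou(p):
    I=cv2.GaussianBlur(np.clip(sil(p),0,1),(0,0),1)[120:220,230:330]; J=cv2.GaussianBlur(M.astype(np.float32),(0,0),1)[120:220,230:330]
    return ((I-J)**2).sum()
from scipy.optimize import minimize
r=minimize(lambda q:iou((q[0]/1e3,q[1]/1e3,np.radians(q[2]))),[501,142,78],method="Nelder-Mead",options=dict(initial_simplex=[[501,142,78],[506,142,78],[501,147,78],[501,142,84]]))
print(r.x,r.fun,M.sum())
x,y,yw=r.x[0]/1e3,r.x[1]/1e3,np.radians(r.x[2]);u=np.array([np.cos(yw),np.sin(yw),0]);v=np.array([-u[1],u[0],0])
for a in (85,170):
  for b in (-40,40): print("box",a,b,proj(c,np.array([x,y,.105])+u*a/1e3+v*b/1e3).round(1))
  for b in (-42.5,42.5): print("box",a,b,proj(c,np.array([x,y,.105])+u*a/1e3+v*b/1e3).round(1))
E
python3 fit.py
```

```text
[ 257  146   41   45 1452] [276.99035813 169.16460055]
[[  36   27   78   87 5408]]
[496.97746239 142.87827959  76.91820901] 123.46524047851562 1452
box 85 -40 [314.3 114.7]
box 85 40 [239.1 115.4]
box 85 -42.5 [316.7 114.6]
box 85 42.5 [236.8 115.5]
box 170 -40 [316.5  25.3]
box 170 40 [235.4  25.9]
box 170 -42.5 [319.   25.3]
box 170 42.5 [232.9  25.9]
```

```bash
python3 -c "
from h import *
go((.5032,.1667,.064),-12.8)"
```

```text
t 4.9 pos [0.4949 0.1546 0.3014] w 86.6 F [ 0.2 -0.2 -0.1] q6 0.33
shift now axes [237.5   1.3 -14.1] after turn [237.4   5.4 -13.6] turn [-0.9  0.1 -0.9]
```

```bash
python3 -m inch '[[87,[0,4,-14],[-0.9,0,-0.9]],[87,[50,0,0],[0,0,0]],[87,[50,0,0],[0,0,0]],[87,[0,0,0],[0,0,0]]]' 20; python3 -c "
from h import *
go((.5032,.1667,.064),-12.8)"
```

```text
time: 5.4
position: [0.507, 0.1695, 0.2009]
tool_rot: [0.554, 0.441, -0.55, 0.443]
ft_force: [-0.5, -0.7, 0.1]
grip_width: 0.0868
t 5.4 pos [0.507  0.1695 0.2009] w 86.8 F [-0.5 -0.7  0.1] q6 0.33
shift now axes [136.8  -3.8   3.8] after turn [136.9  -3.1   3.6] turn [ 0.1 -0.1 -0.3]
```

```bash
python3 -m inch '[[87,[0,-4,4],[0,0,0]],[87,[50,0,0],[0,0,0]],[87,[50,0,0],[0,0,0]],[87,[30,0,0],[0,0,0]],[87,[0,0,0],[0,0,0]]]'; python3 -c "
from h import *
go((.5032,.1667,.064),-12.8)"
```

```text
time: 6.02
position: [0.5146, 0.1683, 0.0787]
tool_rot: [0.561, 0.437, -0.543, 0.448]
ft_force: [-0.1, -0.0, 1.0]
grip_width: 0.0873
t 6.03 pos [0.5146 0.1683 0.0787] w 87.3 F [-0.1 -0.   1. ] q6 0.33
shift now axes [ 14.4 -11.2   4.2] after turn [ 14.7 -10.8   4.1] turn [ 0.2 -0.6 -1.6]
```

```bash
python3 -m inch '[[87,[5,-11,4],[0,-0.6,-1.6]],[87,[9,0,0],[0,0,0]],[87,[0,0,0],[0,0,0]]]'; python3 -c "
from h import *
go((.5032,.1667,.064),-12.8)"
```

```text
time: 6.4
position: [0.5062, 0.1673, 0.0686]
tool_rot: [0.554, 0.441, -0.55, 0.444]
ft_force: [-0.1, -1.0, -0.5]
grip_width: 0.0872
t 6.4 pos [0.5062 0.1673 0.0686] w 87.2 F [-0.1 -1.  -0.5] q6 0.33
shift now axes [ 4.6 -2.8  1.2] after turn [ 4.6 -2.8  1.2] turn [ 0.2 -0.1 -0.4]
```

```bash
python3 -m inch '[[87,[4,-3,1],[0,0,0]],[40,[0,0,0],[0,0,0]],[38,[0,0,0],[0,0,0]],[36,[0,0,0],[0,0,0]],[34,[0,0,0],[0,0,0]],[34,[0,0,0],[0,0,0]],[34,[0,0,0],[0,0,0]]]' 6; python3 -c "
from h import *
go((.5032,.1667,.064),-12.8)"
```

```text
time: 7.28
position: [0.5026, 0.1673, 0.0653]
tool_rot: [0.554, 0.441, -0.55, 0.444]
ft_force: [-1.5, 0.7, 1.7]
grip_width: 0.0401
t 7.28 pos [0.5026 0.1673 0.0653] w 40.1 F [-1.5  0.7  1.7] q6 0.33
shift now axes [1.3 0.7 0.4] after turn [1.3 0.7 0.4] turn [ 0.2 -0.1 -0.4]
```

```bash
python3 -m inch '[[34,[0,0,0],[0,0,0]],[34,[0,0,0],[0,0,0]],[34,[0,0,-6],[0,0,0]],[34,[0,0,-5],[0,0,0]],[34,[0,0,-4],[0,0,0]]]' 25; python3 -c "
from h import *
go((.5026,.1673,.0653),-12.8)"
```

```text
time: 7.9
position: [0.5045, 0.1766, 0.0652]
tool_rot: [-0.55, -0.44, 0.552, -0.446]
ft_force: [-1.8, -7.9, 2.3]
grip_width: 0.0398
t 7.9 pos [0.5045 0.1766 0.0652] w 39.8 F [-1.8 -7.9  2.3] q6 0.36
shift now axes [-0.   0.1  9.5] after turn [-0.1  0.2  9.5] turn [ 0.4  0.5 -0.2]
```

```bash
python3 -m inch '[[34,[0,0,-4],[0,0,0]],[34,[0,0,-4],[0,0,0]],[34,[0,0,-4],[0,0,0]]]'; python3 -c "
from h import *
go((.5026,.1673,.0653),-12.8)"
```

```text
time: 8.28
position: [0.5058, 0.1824, 0.0651]
tool_rot: [-0.546, -0.439, 0.556, -0.448]
ft_force: [-1.8, -9.1, 3.2]
grip_width: 0.0398
t 8.28 pos [0.5058 0.1824 0.0651] w 39.8 F [-1.8 -9.1  3.2] q6 0.38
shift now axes [ 0.1  0.1 15.4] after turn [-0.2  0.2 15.4] turn [ 0.5  1.1 -0.1]
```

```bash
python3 -m inch '[[34,[0,0,-3],[0,0,0]],[34,[0,0,-2],[0,0,0]],[34,[0,0,2],[0,0,0]],[34,[0,0,1],[0,0,0]]]'; python3 -c "
from h import *
go((.5026,.1673,.0653),-12.8)"; python3 -m inch '[[87,[0,0,0],[0,0,0]],[87,[0,0,0],[0,0,0]],[87,[0,0,0],[0,0,0]],[87,[0,0,0],[0,0,0]],[87,[0,0,0],[0,0,0]],[87,[0,0,0],[0,0,0]],[87,[-50,0,0],[0,0,0]],[87,[-50,0,0],[0,0,0]],[87,[-50,0,0],[0,0,0]],[87,[-40,0,0],[0,0,0]],[87,[0,0,0],[0,0,0]]]';python3 - <<'E'
from h import *
go((.5198,-.269,.26),1.2)
c=par("wrist");im=imaging.camera("wrist");cv2.imwrite("pics/w2.png",im[:,:,::-1])
np.savez("w2.npz",K=c[0],t=c[1],r=c[2])
cv2.imwrite("pics/c2.png",cv2.resize(im[60:260,180:380,::-1],(600,600),interpolation=cv2.INTER_CUBIC))
E
```

```text
time: 8.78
position: [0.5051, 0.1791, 0.0652]
tool_rot: [-0.543, -0.438, 0.558, -0.45]
ft_force: [-0.7, 6.8, -1.1]
grip_width: 0.0396
t 8.78 pos [0.5051 0.1791 0.0652] w 39.6 F [-0.7  6.8 -1.1] q6 0.39
shift now axes [ 0.2  0.1 12. ] after turn [-0.1  0.2 12. ] turn [0.5 1.6 0. ]
time: 10.15
position: [0.5071, 0.1846, 0.2598]
tool_rot: [-0.542, -0.438, 0.558, -0.451]
ft_force: [0.5, 0.0, 0.3]
grip_width: 0.0871
t 10.15 pos [0.5071 0.1846 0.2598] w 87.1 F [0.5 0.  0.3] q6 0.38
shift now axes [ 12.7 108.  440.6] after turn [-2.000e-01  3.200e+00  4.538e+02] turn [-13.4   1.7   0.2]
```

View pics/c2.png

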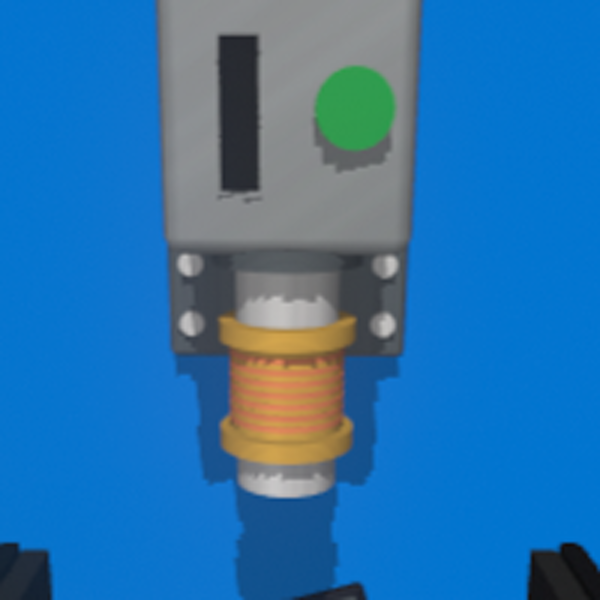

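Run:
```python
from h import *
f=np.load("w2.npz");c=(f["K"],f["t"],f["r"])
a=onz(c,(275.2,221.7),.083);b=onz(c,(276.2,156.7),.083);print(a,b,np.degrees(np.arctan2(*(b-a)[1::-1])))
# box side edges at top: crop rows 20, 235
for L,Rr,row in ((159,420,20),(167,410,235)):
    print(onz(c,(180+(L+Rr)/6,60+row/3),.105))
# mouth extent row for candidates
th=np.linspace(0,2*np.pi,90)
for yw in (76,77.5):
  for y in (.139,.141,.143,.145):
    u=np.array([np.cos(np.radians(yw)),np.sin(np.radians(yw)),0]);v=np.array([-u[1],u[0],0])
    s=(y-.1673)/u[1]; o=np.array([.5026,.1673,.083])+u*s
    P=np.array([proj(c,o+.018*(v*np.cos(t)+np.array([0,0,1])*np.sin(t))) for t in th])
    print(yw,o.round(4),"rows max",P[:,1].max().round(1),"cols",P[:,0].min().round(1),P[:,0].max().round(1))
```

```text
[0.49672573 0.1407062  0.083     ] [0.51306429 0.21121622 0.083     ] 76.95368691667377
[0.53110771 0.29360651 0.105     ]
[0.51753691 0.23208691 0.105     ]
76 [0.4955 0.139  0.083 ] rows max 229.6 cols 258.3 290.7
76 [0.496 0.141 0.083] rows max 227.7 cols 258.3 290.8
76 [0.4965 0.143  0.083 ] rows max 225.9 cols 258.3 290.8
76 [0.497 0.145 0.083] rows max 224.1 cols 258.4 290.9
77.5 [0.4963 0.139  0.083 ] rows max 229.4 cols 259.0 291.4
77.5 [0.4968 0.141  0.083 ] rows max 227.6 cols 258.9 291.4
77.5 [0.4972 0.143  0.083 ] rows max 225.8 cols 258.9 291.5
77.5 [0.4977 0.145  0.083 ] rows max 224.0 cols 258.9 291.5
```

```bash
python3 -m inch '[[87,[0,0,0],[-6.7,0.8,0]],[87,[0,0,0],[-6.7,0.8,0]],[87,[0,0,57],[0,0,0]],[87,[0,0,57],[0,0,0]],[87,[0,0,57],[0,0,0]],[87,[0,0,57],[0,0,0]],[87,[0,0,57],[0,0,0]],[87,[0,0,57],[0,0,0]],[87,[0,0,57],[0,0,0]],[87,[0,0,55],[0,0,0]],[87,[0,0,0],[0,0,0]]]'; python3 -c "
from h import *
go((.5198,-.269,.039),1.2)"
```

```text
time: 11.58
position: [0.5076, -0.2801, 0.234]
tool_rot: [0.483, 0.523, -0.5, 0.493]
ft_force: [0.3, 0.8, 0.5]
grip_width: 0.087
t 11.57 pos [ 0.5076 -0.2801  0.234 ] w 87.0 F [0.3 0.8 0.5] q6 -0.71
shift now axes [194.4  21.5  -8.2] after turn [195.   12.4 -10.9] turn [ 0.6 -0.7  2.7]
```

```bash
python3 -m inch '[[87,[0,14,-10],[0.6,-0.7,2.7]],[87,[50,0,0],[0,0,0]],[87,[50,0,0],[0,0,0]],[87,[0,0,0],[0,0,0]]]'; python3 -c "
from h import *
go((.5198,-.269,.039),1.2)"
```

```text
time: 12.08
position: [0.5174, -0.2635, 0.1255]
tool_rot: [0.495, 0.51, -0.494, 0.501]
ft_force: [0.3, 0.2, -0.0]
grip_width: 0.0871
t 12.07 pos [ 0.5174 -0.2635  0.1255] w 87.1 F [ 0.3  0.2 -0. ] q6 -0.69
shift now axes [86.4  2.9  6.5] after turn [86.5  2.3  5.6] turn [-0.  -0.6  0.4]
```

```bash
python3 -m inch '[[87,[30,3,6],[0,-0.6,0.4]],[87,[30,0,0],[0,0,0]],[87,[16,0,0],[0,0,0]],[87,[5,0,0],[0,0,0]],[87,[0,0,0],[0,0,0]]]'; python3 -c "
from h import *
go((.5198,-.269,.039),1.2)"
```

```text
time: 12.7
position: [0.5236, -0.2684, 0.0478]
tool_rot: [0.494, 0.504, -0.494, 0.508]
ft_force: [-0.2, -0.3, 0.2]
grip_width: 0.0867
t 12.7 pos [ 0.5236 -0.2684  0.0478] w 86.7 F [-0.2 -0.3  0.2] q6 -0.69
shift now axes [ 8.8 -3.9  0.5] after turn [ 8.8 -3.8  0.5] turn [ 0.1  0.2 -0.3]
```

```bash
python3 -m inch '[[87,[6,-4,0],[0,0,0]],[87,[4,0,0],[0,0,0]],[87,[0,0,0],[0,0,0]],[34,[0,0,0],[0,0,0]],[28,[0,0,0],[0,0,0]],[24,[0,0,0],[0,0,0]],[24,[0,0,0],[0,0,0]],[24,[0,0,0],[0,0,0]],[24,[0,0,0],[0,0,0]]]' 6; python3 -c "
from h import *
go((.5198,-.269,.039),1.2)"
```

```text
time: 13.82
position: [0.5208, -0.2697, 0.0398]
tool_rot: [0.495, 0.502, -0.494, 0.51]
ft_force: [0.0, 1.2, -0.9]
grip_width: 0.0352
t 13.82 pos [ 0.5208 -0.2697  0.0398] w 35.2 F [ 0.   1.2 -0.9] q6 -0.69
shift now axes [ 0.8 -1.  -0.7] after turn [ 0.8 -1.  -0.7] turn [ 0.1  0.4 -0.5]
```

```bash
python3 -m inch '[[24,[0,0,0],[0,0,0]],[24,[0,0,0],[0,0,0]],[24,[0,0,0],[0,0,0]],[24,[0,0,0],[0,0,0]]]' 8; python3 -m inch '[[20,[0,0,0],[0,0,0]],[20,[0,0,0],[0,0,0]],[20,[0,0,0],[0,0,0]]]' 40; python3 -c "
from h import *
go((.5198,-.269,.039),1.2)"
```

```text
time: 14.32
position: [0.5199, -0.2696, 0.0398]
tool_rot: [0.494, 0.503, -0.494, 0.509]
ft_force: [-1.2, -0.9, 0.1]
grip_width: 0.0296
time: 14.7
position: [0.5199, -0.2696, 0.0397]
tool_rot: [0.494, 0.503, -0.494, 0.509]
ft_force: [-0.3, 0.1, 0.1]
grip_width: 0.0293
t 14.7 pos [ 0.5199 -0.2696  0.0397] w 29.3 F [-0.3  0.1  0.1] q6 -0.69
shift now axes [ 0.7 -0.1 -0.6] after turn [ 0.7 -0.1 -0.6] turn [ 0.2  0.4 -0.4]
```

```bash
python3 -m inch '[[20,[-20,0,0],[0,0.4,-0.4]],[20,[-40,0,0],[0,0,0]],[20,[-40,0,0],[0,0,0]],[20,[-20,0,0],[0,0,0]],[20,[0,0,0],[0,0,0]]]' 40; python3 -c "
from h import *
go((.4707,.0274,.12),-12.8)"
```

```text
time: 15.32
position: [0.5198, -0.2682, 0.1604]
tool_rot: [0.495, 0.507, -0.494, 0.504]
ft_force: [-1.3, 0.6, -2.2]
grip_width: 0.029
t 15.32 pos [ 0.5198 -0.2682  0.1604] w 29.0 F [-1.3  0.6 -2.2] q6 -0.69
shift now axes [  42.   -42.6 -296.4] after turn [  40.4 -113.4 -277.4] turn [14.1 -0.3  0.1]
```

```bash
python3 -m inch '[[20,[0,-7,-48],[0,0,0]],[20,[0,-7,-48],[0,0,0]],[20,[0,-7,-48],[0,0,0]],[20,[0,-7,-48],[0,0,0]],[20,[0,-7,-48],[0,0,0]],[20,[0,-7,-48],[0,0,0]],[20,[0,0,0],[7,0,0]],[20,[0,0,0],[7,0,0]],[20,[0,0,0],[0,0,0]]]'; python3 -c "
from h import *
go((.4707,.0274,.0647),-12.8)"
```

```text
time: 16.45
position: [0.4647, 0.0298, 0.151]
tool_rot: [-0.553, -0.445, 0.557, -0.432]
ft_force: [-0.2, -0.8, -2.2]
grip_width: 0.0291
t 16.45 pos [0.4647 0.0298 0.151 ] w 29.1 F [-0.2 -0.8 -2.2] q6 0.04
shift now axes [86.1  8.   1.6] after turn [86.3  6.4  1. ] turn [-0.5 -0.4  1.1]
```

```bash
python3 -m inch '[[20,[0,7,2],[-0.5,-0.4,1.1]],[20,[40,0,0],[0,0,0]],[20,[40,0,0],[0,0,0]],[20,[0,0,0],[0,0,0]]]'; python3 -c "
from h import *
go((.4707,.0274,.0647),-12.8)"
```

```text
time: 16.95
position: [0.4744, 0.0244, 0.0685]
tool_rot: [0.553, 0.44, -0.55, 0.444]
ft_force: [-0.2, -0.1, -2.4]
grip_width: 0.0291
t 16.95 pos [0.4744 0.0244 0.0685] w 29.1 F [-0.2 -0.1 -2.4] q6 0.04
shift now axes [ 3.8 -4.3 -2.1] after turn [ 3.8 -4.3 -2.1] turn [ 0.2  0.  -0.4]
```

Align, then a wrist check of the plug against the mouth.

```bash
python3 -m inch '[[20,[4,-4,-2],[0.2,0,-0.4]],[20,[0,0,0],[0,0,0]]]'
python3 - <<'E'
from h import *
go((.4707,.0274,.0647),-12.8)
c=par("wrist");im=imaging.camera("wrist")
cv2.imwrite("pics/c3.png",cv2.resize(im[0:300,180:380,::-1],(400,600),interpolation=cv2.INTER_CUBIC))
im=imaging.camera("scene");cv2.imwrite("pics/s3.png",cv2.resize(im[120:220,300:430,::-1],(780,600),interpolation=cv2.INTER_CUBIC))
for p in ((.497,.143,.083),(.4718+.0114,.026+.0868-.03,.083)): print(proj(c,p),proj("scene",p))
E
```

```text
time: 17.2
position: [0.4722, 0.0268, 0.0659]
tool_rot: [0.553, 0.441, -0.552, 0.442]
ft_force: [1.1, 0.2, -1.9]
grip_width: 0.0294
t 17.2 pos [0.4722 0.0268 0.0659] w 29.4 F [ 1.1  0.2 -1.9] q6 0.04
shift now axes [ 1.2 -1.6 -0.2] after turn [ 1.2 -1.6 -0.2] turn [ 0.1 -0.  -0.2]
[271.80504334   5.1542137 ] [368.72010685 167.05663189]
[271.97171238 162.68617884] [351.361055   173.51465618]
```

View pics/c3.png

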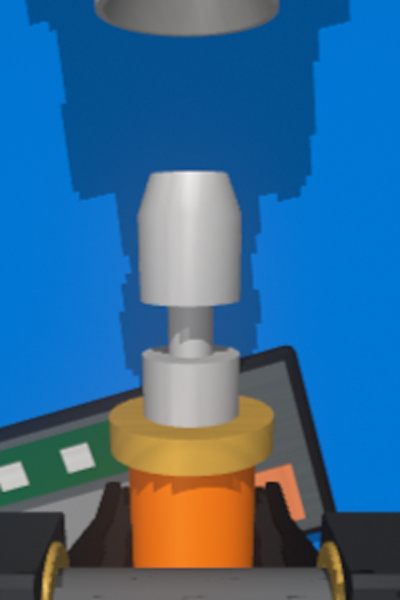

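View pics/s3.png

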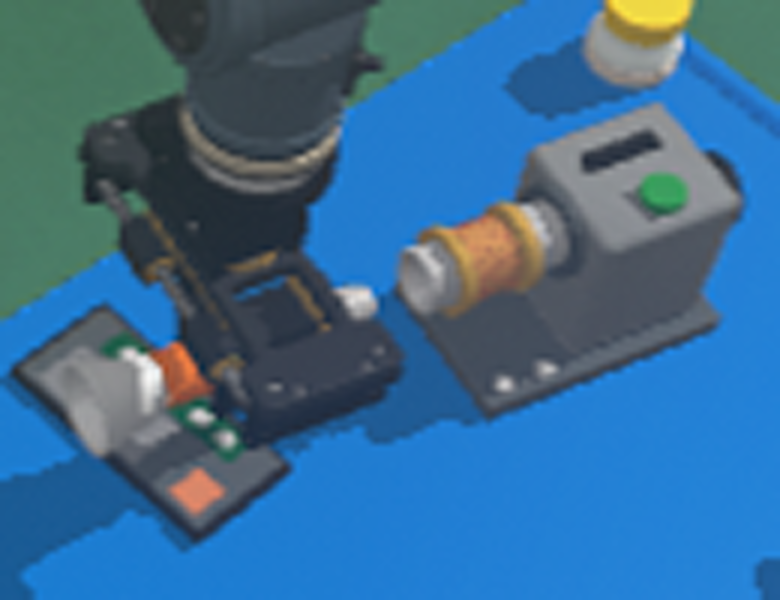

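```bash
python3 -m inch '[[20,[1,0,-10],[0,0,0]],[20,[0,0,-12],[0,0,0]],[20,[0,0,-12],[0,0,0]],[20,[0,0,0],[0,0,0]]]' 45; python3 -c "
from h import *
go((.4889,.1073,.0647),-12.8)"
```

```text
time: 17.8
position: [0.4824, 0.0626, 0.067]
tool_rot: [0.554, 0.439, -0.55, 0.444]
ft_force: [0.4, -0.1, -2.5]
grip_width: 0.0287
t 17.8 pos [0.4824 0.0626 0.067 ] w 28.7 F [ 0.4 -0.1 -2.5] q6 0.12
shift now axes [  2.3  -3.5 -45. ] after turn [  2.3  -3.6 -45. ] turn [ 0.1 -0.  -0.5]
```

```bash
python3 -m inch '[[20,[2,-2.5,-4],[0,0,-0.5]],[20,[0,-0.3,-8],[0,0,0]],[20,[0,0,0],[0,0,0]]]'; python3 -c "
from h import *
go((.4889,.1073,.0647),-12.8)"
```

```text
time: 18.18
position: [0.482, 0.0759, 0.0646]
tool_rot: [-0.552, -0.442, 0.552, -0.441]
ft_force: [-0.6, -0.2, -1.7]
grip_width: 0.0292
t 18.18 pos [0.482  0.0759 0.0646] w 29.2 F [-0.6 -0.2 -1.7] q6 0.15
shift now axes [ -0.1  -0.2 -32.1] after turn [ -0.1  -0.3 -32.1] turn [ 0.1 -0.   0.1]
```

```bash
python3 -m inch '[[20,[0,0,-8],[0,0,0]],[20,[0,0,-8],[0,0,0]],[20,[0,0,0],[0,0,0]]]'; python3 -c "
from h import *
go((.4889,.1073,.0647),-12.8)"
```

```text
time: 18.55
position: [0.4858, 0.0924, 0.0646]
tool_rot: [-0.552, -0.442, 0.552, -0.441]
ft_force: [0.3, 0.8, -3.0]
grip_width: 0.0293
t 18.55 pos [0.4858 0.0924 0.0646] w 29.3 F [ 0.3  0.8 -3. ] q6 0.18
shift now axes [ -0.1  -0.3 -15.2] after turn [ -0.1  -0.3 -15.2] turn [ 0.1 -0.   0.1]
```

```bash
python3 -m inch '[[20,[0,0,-6],[0,0,0]],[20,[0,0,-5],[0,0,0]],[20,[0,0,-3],[0,0,0]],[20,[0,0,0],[0,0,0]]]' 60; python3 -c "
from h import *
go((.4889,.1073,.0647),-12.8)"
```

```text
time: 19.05
position: [0.4888, 0.1055, 0.0646]
tool_rot: [-0.551, -0.442, 0.553, -0.442]
ft_force: [0.1, 0.1, -1.8]
grip_width: 0.0285
t 19.05 pos [0.4888 0.1055 0.0646] w 28.5 F [ 0.1  0.1 -1.8] q6 0.21
shift now axes [-0.1 -0.3 -1.7] after turn [-0.1 -0.3 -1.7] turn [0.2 0.1 0.1]
```

```bash
python3 -m inch '[[20,[0,0,-2.5],[0,0,0]],[20,[0,0,-2.5],[0,0,0]]]' 60; python3 -m inch '[[20,[0,0,-2.5],[0,0,0]],[20,[0,0,-2.5],[0,0,0]]]'; python3 -c "
from h import *
go((.4889,.1073,.0647),-12.8)"
```

```text
time: 19.3
position: [0.489, 0.1073, 0.0645]
tool_rot: [-0.548, -0.442, 0.554, -0.444]
ft_force: [-1.6, -18.5, 0.5]
grip_width: 0.0284
time: 19.55
position: [0.4891, 0.107, 0.0646]
tool_rot: [-0.545, -0.441, 0.556, -0.446]
ft_force: [-2.1, -13.2, -0.4]
grip_width: 0.0283
t 19.55 pos [0.4891 0.107  0.0646] w 28.3 F [ -2.1 -13.2  -0.4] q6 0.24
shift now axes [-0.1 -0.3 -0.2] after turn [-0.1 -0.3 -0.2] turn [0.5 1.  0.3]
```

Run:
```python
from h import *
im=imaging.camera("wrist")
a=cv2.resize(im[0:240,180:380,::-1],(400,480))
im=imaging.camera("scene");b=cv2.resize(im[120:220,300:400,::-1],(400,400)); b=cv2.copyMakeBorder(b,0,80,0,0,0)
cv2.imwrite("pics/c4.png",np.hstack([a,b]))
```

```text
(no output)
```

View pics/c4.png

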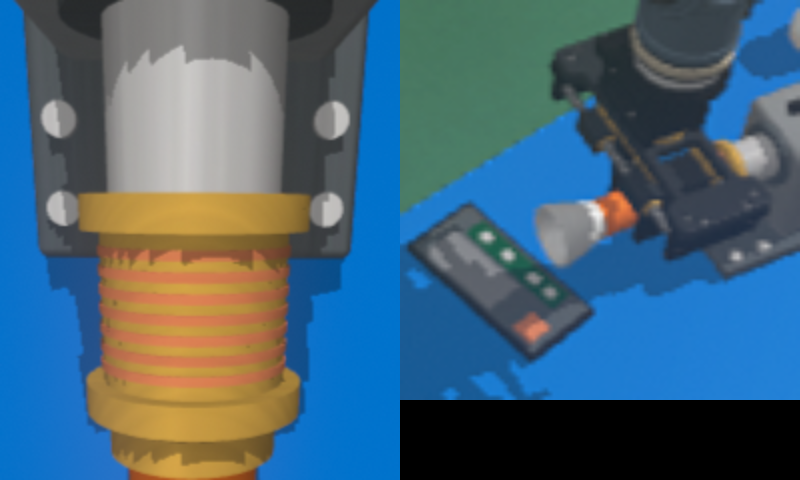

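The sleeve has sprung forward against the nozzle's shoulder, which sits at the mouth. I'll relax, open and retreat upward.

```bash
python3 -m inch '[[20,[0,0,0],[0,0,0]],[87,[0,0,0],[0,0,0]],[87,[0,0,0],[0,0,0]],[87,[0,0,0],[0,0,0]],[87,[0,0,0],[0,0,0]],[87,[0,0,0],[0,0,0]],[87,[0,0,0],[0,0,0]],[87,[-40,0,0],[0,0,0]],[87,[-50,0,0],[0,0,0]],[87,[-50,0,0],[0,0,0]],[87,[-50,0,20],[0,0,0]],[87,[0,0,0],[0,0,0]]]'
python3 - <<'E'
from h import *
go((.49,.107,.26),-12.8)
c=par("wrist");im=imaging.camera("wrist")
for n in ("nozzle","mouth","sleeve_grip"):
    z=.058 if 0 else .083
    for d in imaging.tip_of("wrist",n)[:1]: print(n,d["confidence"],onz(c,d["pixel"],z).round(4))
cv2.imwrite("pics/c5.png",cv2.resize(im[0:260,160:400,::-1],(554,600),interpolation=cv2.INTER_CUBIC))
E
```

```text
time: 21.15
position: [0.487, 0.0909, 0.2605]
tool_rot: [-0.545, -0.441, 0.556, -0.446]
ft_force: [0.2, -0.2, 1.1]
grip_width: 0.0866
t 21.15 pos [0.487  0.0909 0.2605] w 86.6 F [ 0.2 -0.2  1.1] q6 0.19
shift now axes [  0.2  -0.5 -16.4] after turn [  0.5  -0.6 -16.4] turn [0.5 0.9 0.3]
nozzle 0.56 [0.4995 0.1417 0.083 ]
mouth 0.62 [0.4987 0.1427 0.083 ]
sleeve_grip 0.95 [0.5032 0.1684 0.083 ]
```

View pics/c5.png

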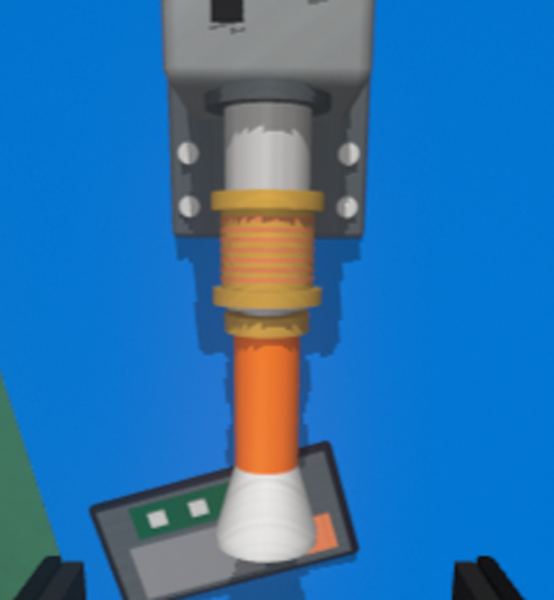

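```bash
python3 -c "
from h import *
print(robot.hand_in())"
```

```text
the job is handed in; nothing more can be done
None
```

The orange nozzle is fitted in the coupler and the sleeve is locked over it. I handed the job in at about 21 s of the 51 s allowed; `hand_in` gives no verdict.

- **Sleeve:** I gripped it at the waist, pulled it back about 15.4 mm and let go. A picture afterwards showed it still back with the tube end exposed, so it had latched.
- **Nozzle:** I took it from its cradle and pushed the plug in. The wrist force peaked around 18 N at the end stop.
- **Final check:** After I released the nozzle and lifted clear, the wrist picture showed the sleeve forward, with about 37 mm of bare tube behind it. The shoulder sat at the mouth and the nozzle was in line with the bore. The detector put the nozzle origin about 1.3 mm from the mouth, and the wrist force was near zero.
- **Disagreement:** Just before insertion, my position estimate and the picture differed by about 1.4 mm sideways. I went with the estimate after the arm drifted, and the plug went in with almost no side force.
- **Phone and screen:** The phone showed in the later pictures, and I saw no sign that it had moved. The screen did not show in the last pictures, and I did not measure either one again. The arm did not go near the screen, and I did not touch the red look-alikes.

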